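# Fill the ferrule tray and gauge its clamp

### The job

Finish loading the blue ferrule tray, then check its clamp. First stand the two loose brass ferrules upright on the tray's two green spots, one centred on each, so that both rows are complete, and let go of them; then draw the feeler blade out of its black stand by its orange handle and slide it straight down, midway along the clamp's two steel plates, until it drags snugly between them and its red band is level with the plates' top edges. Finish while still gripping the handle and holding the blade at that depth; leave the ferrules that are already in the tray and the other things on the bench alone.

Things in the scene. Friction and masses are not known exactly. Their poses are not given: they have to be found in the camera images.
- ferA_c (a point): a brass hose ferrule: upright cylinder 26 mm in diameter, 54 mm tall, 110 g, with a dark bore on top; this point is its centre, half-way up (27 mm above its underside), z along its axis. It stands loose on the bench, outside the tray, on the robot's right.
- ferB_c (a point): a brass hose ferrule: upright cylinder 26 mm in diameter, 54 mm tall, 110 g, with a dark bore on top; this point is its centre, half-way up (27 mm above its underside), z along its axis. It stands loose on the bench, outside the tray, on the robot's right.
- spot1_c (a point): centre of a green spot, 32 mm in diameter, painted flat on the tray floor: one of the two empty places of the tray. The tray floor is 6 mm above the bench; places are 64 mm apart in two rows of three, and which two are empty varies. A ferrule standing here has its centre 27 mm above this point.
- spot2_c (a point): centre of a green spot, 32 mm in diameter, painted flat on the tray floor: one of the two empty places of the tray. The tray floor is 6 mm above the bench; places are 64 mm apart in two rows of three, and which two are empty varies. A ferrule standing here has its centre 27 mm above this point.
- clamp_top (a point): point level with the top edges of the clamp's two steel plates (75 mm above the bench), midway along them, in the plane for the blade's middle. Axes: x along the plates (56 mm), y across the gap away from the tray, z up; keep blade x along this x. Outer (+y) plate fixed, the other sprung. The mouth, 8 mm either side of here, narrows over 20 mm depth to a 1.5 mm slot; slot floor 65 mm below
- clamp_plate (a joint): travel of the sprung clamp plate in m, away from the fixed plate towards the tray: 0 with the slot empty, about 0.0025 with the 4 mm blade snugly between the plates, at most 0.008. The spring presses with 3 N empty and 5 N with the blade in; pushing the blade in takes roughly 4 to 10 N. The clamp is fixed at the tray's left (+y) end, 165 mm from the tray's centre
- feeler: feeler gauge, 90 g. Origin at the centre of the blade's lower tip, z up to the handle. Steel blade 22 mm wide (x), 4 mm thick (y), 70 mm long, under an orange handle 30 (x) by 14 (y) by 56 mm tall. At the start upright in a slot of a black stand, the handle's underside resting on the stand's top 76 mm above the bench, the tip 6 mm above it; draw it straight up at least 75 mm to clear the stand
- feeler_grip (a point): centre of the feeler's orange handle, 98 mm above the blade's tip, 28 mm above the handle's underside; axes as the feeler: the handle is 14 mm thick along y and 30 mm wide along x. Grip from above across the 14 mm
- feeler_mark (a point): centre of the feeler's red band, 6 mm high, round the blade 38 mm above its tip, 32 mm below the handle's underside and 60 mm below the handle's centre; hidden in the stand at the start
- set1_c (a point): a brass hose ferrule: upright cylinder 26 mm in diameter, 54 mm tall, 110 g, with a dark bore on top; this point is its centre, half-way up (27 mm above its underside), z along its axis. One of the four already standing in the tray; leave it alone.
- set2_c (a point): a brass hose ferrule: upright cylinder 26 mm in diameter, 54 mm tall, 110 g, with a dark bore on top; this point is its centre, half-way up (27 mm above its underside), z along its axis. One of the four already standing in the tray; leave it alone.
- set3_c (a point): a brass hose ferrule: upright cylinder 26 mm in diameter, 54 mm tall, 110 g, with a dark bore on top; this point is its centre, half-way up (27 mm above its underside), z along its axis. One of the four already standing in the tray; leave it alone.
- set4_c (a point): a brass hose ferrule: upright cylinder 26 mm in diameter, 54 mm tall, 110 g, with a dark bore on top; this point is its centre, half-way up (27 mm above its underside), z along its axis. One of the four already standing in the tray; leave it alone.
- oil_c (a point): centre of a yellow oil bottle with red cap, 60 mm in diameter, 120 mm tall; a bystander on the far side of the bench
- grease_c (a point): centre of a white grease jar with black cap, 68 mm in diameter, 70 mm tall; a bystander on the far side
- wrench_grip (a point): handle of a 200 mm steel wrench lying flat; a bystander on the far right
- fitting_c (a point): centre of a steel hose fitting, 34 mm in diameter, 50 mm tall, standing; a bystander on the near left
- ferA: the same ferrule as its point of that name; origin at the centre of its underside
- ferB: the same ferrule as its point of that name; origin at the centre of its underside
Things that resemble listed ones, but are neither listed nor needed, are in the scene too. What is shaped like the ferB but purple is not meant.

How it is judged:
By the outcome, as a careful person would: the job done as asked, in the order asked, and still so for the second after the job is handed in, while the arm keeps its last pose, push and grip.
It also fails if it takes over 70 s, if anything falls off the work surface, if the arm or the gripper's body presses on something with over 40 N, if the wrist force passes 120 N, or if a joint passes its speed limit or range.

### The arm

A 7-joint arm with a two-finger parallel gripper is mounted at the origin on the work surface. World frame = base frame: x ahead of the robot, y to its left, z up, the work surface at z = 0. Lengths are in m, angles in degrees, forces in N, time in s.
With the tool pointing down it reaches from about 0.425 to 0.875 m from the base axis. Payload 4.7 kg.
Tool frame: the origin (TCP) lies on the centre line of the jaws, within the pads' length; the fingertips stand 17 mm ahead of it and the grasp point (between the pads) lies 2 mm behind it; z points along the fingers, y is the line along which they close (so a half turn about z gives the same grasp; the last joint's range is limited). The gripper opens to 85 mm and grips with 20 to 120 N. Pads are 22 mm wide; open, the fingers measure 114 mm over their backs; the gripper's body (76 mm by 85 mm) begins 54 mm behind the grasp point. The pads swing forward as they close: fully open they stand 13 mm farther back than shut.
Start: joints at [66.813, 18.392, -4.016, 83.108, 1.295, 78.541, -3.26], TCP at [0.264, -0.594, 0.248] pointing down, gripper open.
Joint ranges: [-163.93, 163.93], [-17.29, 119.83], [-79.2, 71.16], [3.27, 140.29], [-89.18, 269.18], [5.43, 117.66], [-154.24, 154.24]. Speed limits (degrees/s): [147.25, 147.25, 180, 180, 180, 180, 180].

### API

Orientations are given as [roll, pitch, yaw] about the fixed x, y, z axes, in that order (R = Rz(yaw) Ry(pitch) Rx(roll)).
In Python, from workcell import robot gives the robot as it stands.
- The arm moves only by the tool drive_tool, never from a script. Its arguments are lists of equal length, an entry for each row: "dp": the shift along the tool's x, y, z as a fraction of full scale, a list of three; "spin": the turn about the tool's z as a fraction of full scale; "claw": the opening, from 0 (shut) to 1 (fully open). A call has 1 to 12 rows; each row is the pose to reach, as a shift and turn from the pose commanded when the call began, along the tool's axes at that moment, turning the shorter way round; what a row does not reach only later rows make up. Full scale, the value 1, is 300 mm for a shift and pi rad for a turn. A row lasts 1/8 s, in which the tool goes at most 62.5 mm and 10.7 degrees, less where a joint would pass 70% of its speed; a pose out of reach is approached as far as the arm can. A call with a number of a shift or a turn outside -1 to 1 is refused whole. A call with a gripper value outside its range is refused whole. The fingers move at their own pace and stop on an object; "force" is the grip in N (left out, the last holds). Time passes only in rows, so rows that repeat a pose let the fingers close. It gives the time, the measured TCP pose, the force, the opening and the grip force at its end, in the units of the state.
- robot.sense(): the state, without advancing time (a new reading comes with each control period).
- robot.camera(name): name is "scene" or "top"; returns a dict with "image" (400x640x3 uint8, blue, green, red), "mtx" (3x3 intrinsics, pixels), "k1" (the pictures are not rectified: a ray, as slopes to the right and down, at radius r is drawn at 1 + k1 r^2 times it, then the intrinsics apply), "rvec" (rotation vector, rad) and "tvec" (3), from world to camera coordinates, as OpenCV has them. Camera axes: x right, y down, z forward; pixel columns grow to the right and rows downward; lengths in m; the calibration is good to about 2 mm. A picture is of the moment at which its call begins. There is no depth.
- robot.finish_job(): hands the job in; it is judged then, once.
The state is a dict: "clock": time; "joint_positions": joint angles; "joint_velocities": joint speeds; "joint_efforts": joint torques, N m; "position": TCP position; "ee_rot": TCP orientation; "contact_force": force on the tool from outside, world axes, zero at the start; "torque": the same for the moment, N m; "gripper_width": finger opening in m; "gripper_force": force on a finger pad.
Only numpy, scipy, OpenCV 4.12 (cv2) and the standard library are available. Lean on these libraries where they do the work, as an engineer would, in place of code of your own. Each camera call takes 0.05 s, during which the arm holds its last target. There are 200 camera calls.

## Working session

There is one attempt and no reset: what is moved stays moved. The work goes in short steps, Python scripts to look and compute and a tool call to move; the robot and the scene stay as the last step left them, time stands still between calls to the robot, and variables do not carry over. Pictures are saved under pics/ and viewed, at most 10 in all, crops included, and the job is handed in when it is done.

Besides the shell and the picture viewer there is one more tool, called after "Request:" as name(argument=value, ...) on one line, values as JSON. drive_tool: Moves the arm, as the interface text tells. Its arguments: {"type":"object","properties":{"dp":{"type":"array"},"spin":{"type":"array"},"claw":{"type":"array"},"force":{"type":"number"}},"required":["dp","spin","claw"]}

```bash
mkdir -p pics; ls
python3 - <<'E'
from workcell import robot
import cv2,pickle,numpy as np
d={}
for n in("scene","top"):
    c=robot.camera(n); d[n]=c; cv2.imwrite(f"pics/{n}0.png",c["image"])
    R=cv2.Rodrigues(np.array(c["rvec"],float))[0]; print(n,c["mtx"],c["k1"],-R.T@np.array(c["tvec"]).ravel())
pickle.dump(d,open("cam0.pkl","wb"))
print(robot.sense())
E
```

```text
pics
scene [[505.98407931   0.         312.68627909]
 [  0.         505.98407931 202.30021045]
 [  0.           0.           1.        ]] -0.03534211436517344 [ 1.2991705  -0.21634569  1.0542047 ]
top [[431.27253697   0.         320.68812908]
 [  0.         431.27253697 191.14400819]
 [  0.           0.           1.        ]] 0.03738642203570831 [0.37660591 0.0232954  1.34983037]
{'clock': 0.1, 'joint_positions': array([66.81110269, 18.43315966, -4.01555089, 83.16785692,  1.29670474,
       78.54211216, -3.26152577]), 'joint_velocities': array([-0.06456403, -0.04991016, -0.1214356 , -0.19656863, -0.03956494,
       -0.02442666, -0.0317706 ]), 'joint_efforts': array([ 1.60764057e-04, -4.94877005e+01, -3.84065174e-01, -3.15210378e+01,
        1.28616611e-02,  7.40867952e-03,  3.35406480e-05]), 'position': array([ 0.26410685, -0.59342463,  0.24735209]), 'ee_rot': array([-1.79902200e+02,  7.21728932e-03,  2.39973294e+01]), 'contact_force': array([ 0.20747905,  0.83601466, -0.24439471]), 'torque': array([ 0.04891733,  0.01179381, -0.00941598]), 'gripper_force': 0.0, 'gripper_width': 0.08524170586097284}
```

View pics/top0.png

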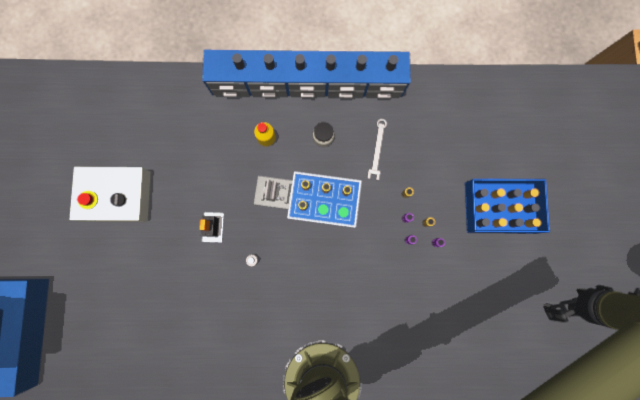

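View pics/scene0.png

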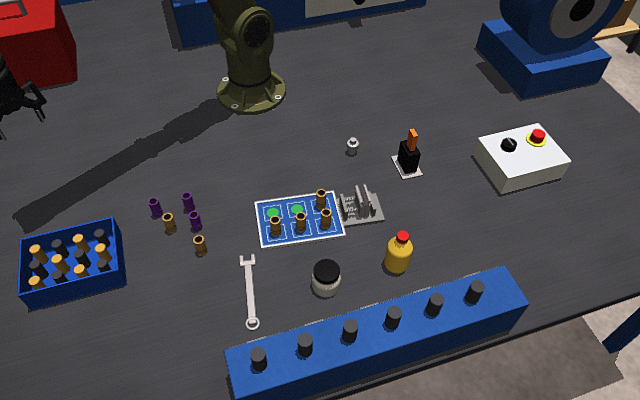

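The top view shows the loose brass ferrules at about (408,192) and (430,222). The green spots are at (323,210) and (344,212), the clamp at (273,192), and the feeler at (208,226).

Run:
```python
import cv2,pickle,numpy as np
d=pickle.load(open("cam0.pkl","rb"))
t=d["top"]["image"];s=d["scene"]["image"]
cv2.imwrite("pics/t1.png",cv2.resize(t[165:265,190:370],None,fx=4.4,fy=4.4,interpolation=cv2.INTER_CUBIC))
cv2.imwrite("pics/s1.png",cv2.resize(s[120:255,250:430],None,fx=4.4,fy=4.4,interpolation=cv2.INTER_CUBIC))
for n,im in(("top",t),("scene",s)):
    h=cv2.cvtColor(im,cv2.COLOR_BGR2HSV)
    for nm,lo,hi in(("green",(50,120,80),(85,255,255)),("brass",(10,90,70),(26,255,255)),("orange",(5,190,90),(18,255,255))):
        m=cv2.inRange(h,lo,hi); k,l,st,ce=cv2.connectedComponentsWithStats(m)
        print(n,nm,[(st[i][:5].tolist(),ce[i].round(2).tolist()) for i in range(1,k) if st[i][4]>12 and 140<ce[i][0]<460 and 120<ce[i][1]<265])
```

```text
top green [([318, 205, 10, 10, 78], [322.62, 209.13]), ([338, 207, 11, 10, 80], [343.0, 211.61])]
top brass [([254, 122, 22, 25, 341], [265.1, 135.09]), ([302, 181, 8, 8, 30], [305.8, 185.47]), ([322, 184, 8, 8, 33], [325.7, 188.09]), ([343, 186, 8, 9, 37], [346.38, 190.57]), ([403, 187, 11, 10, 68], [407.69, 192.0]), ([299, 202, 8, 8, 24], [303.5, 206.12]), ([423, 217, 12, 9, 70], [428.76, 221.56]), ([199, 219, 11, 12, 114], [203.9, 224.65])]
top orange [([261, 123, 6, 9, 14], [264.64, 125.79]), ([257, 125, 7, 8, 13], [258.92, 129.0]), ([204, 221, 5, 9, 41], [206.2, 225.24])]
scene green [([291, 204, 12, 10, 86], [296.3, 208.52]), ([267, 208, 12, 9, 86], [272.23, 211.83])]
scene brass [([407, 128, 11, 23, 127], [411.87, 138.92]), ([316, 189, 10, 15, 89], [320.52, 196.54]), ([317, 206, 14, 17, 95], [324.97, 215.19]), ([162, 212, 11, 16, 94], [167.52, 219.8]), ([296, 212, 10, 15, 86], [300.57, 219.99]), ([270, 216, 10, 16, 89], [274.84, 223.89]), ([272, 232, 8, 4, 13], [275.62, 234.0]), ([193, 235, 11, 9, 53], [198.11, 239.32]), ([384, 236, 29, 38, 769], [397.7, 255.37]), ([195, 244, 10, 7, 40], [199.25, 246.98])]
scene orange [([409, 129, 9, 22, 93], [413.25, 139.72])]
```

View pics/t1.png

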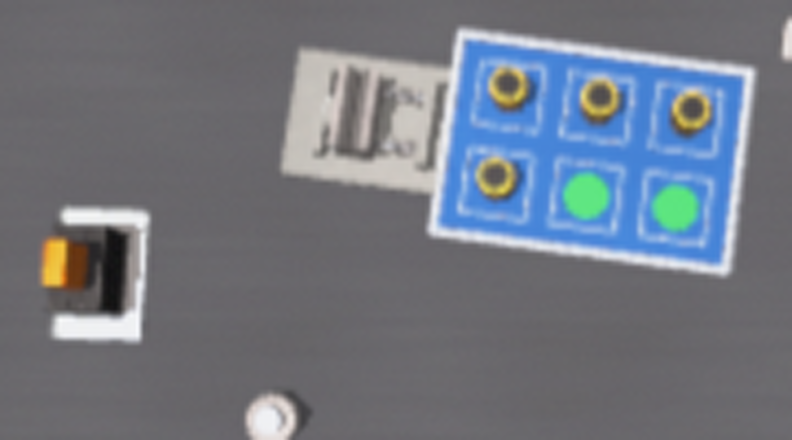

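View pics/s1.png

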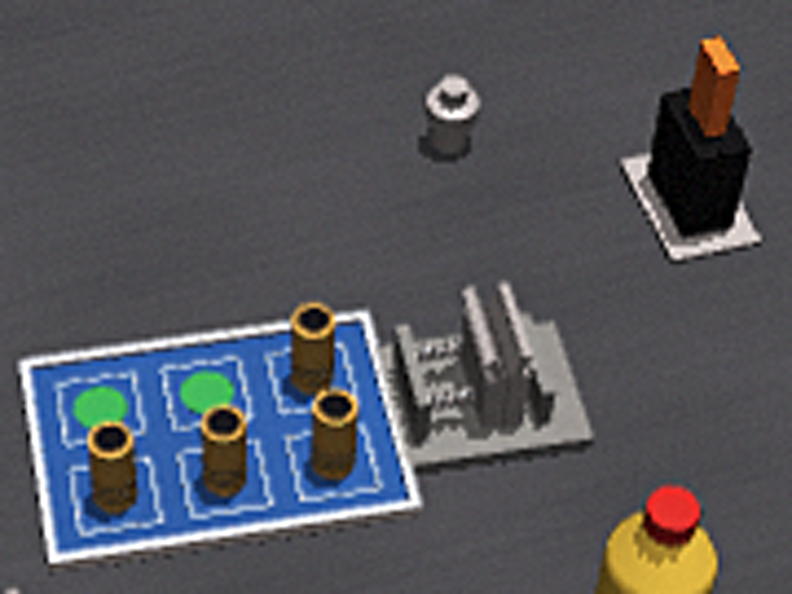

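```bash
cat > h.py <<'E'
import cv2,pickle,numpy as np
from scipy.optimize import least_squares
def proj(c,P):
    P=np.atleast_2d(P).astype(float)
    return cv2.projectPoints(P,np.array(c["rvec"],float),np.array(c["tvec"],float),c["mtx"],np.array([c["k1"],0,0,0,0.]))[0].reshape(-1,2)
def back(c,uv,z):
    uv=np.atleast_2d(uv).astype(float)
    n=cv2.undistortPoints(uv.reshape(-1,1,2),c["mtx"],np.array([c["k1"],0,0,0,0.])).reshape(-1,2)
    R=cv2.Rodrigues(np.array(c["rvec"],float))[0];o=-R.T@np.array(c["tvec"]).ravel()
    r=np.c_[n,np.ones(len(n))]@R
    return o+r*((z-o[2])/r[:,2])[:,None]
def crop(uv,x0,y0,f): return np.array([x0,y0])+(np.atleast_2d(uv)+.5)/f-.5
E
python3 - <<'E'
from h import *
d=pickle.load(open("cam0.pkl","rb"));t,s=d["top"],d["scene"]
# tray local: x rows (+32 far / -32 near), y cols 64,0,-64
it=[(509,88),(600,99),(691,111),(496,177),(587,196),(676,208)]
is_=[(335,407),(223,424),(110,440),(314,321),(208,393),(100,408)]
L=np.array([(.032,.064,.06),(.032,0,.06),(.032,-.064,.06),(-.032,.064,.06),(-.032,0,.006),(-.032,-.064,.006)])
ut=crop(it,190,165,4.4);us=crop(is_,250,120,4.4)
def W(p,L):
    c,q=np.cos(p[2]),np.sin(p[2]);return np.c_[p[0]+c*L[:,0]-q*L[:,1],p[1]+q*L[:,0]+c*L[:,1],L[:,2]]
for w in((1,1),(1,0),(0,1)):
    f=lambda p:np.r_[w[0]*(proj(t,W(p,L))-ut).ravel(),w[1]*(proj(s,W(p,L))-us).ravel()]
    r=least_squares(f,[.48,-.0,.0]);p=r.x;print(w,p[:2],np.degrees(p[2]),"rms",np.sqrt((r.fun**2).mean()))
    if w==(1,1): print(r.fun.round(2)); print("spots",W(p,L[4:]),"clamp",W(p,np.array([[0,.165,.075]])))
# clamp plates: scene top ends
print("plates scene",back(s,crop([(470,288),(487,358),(503,284),(521,360)],250,120,4.4),.075))
print("plates top",back(t,crop([(347,70),(338,152),(380,75),(370,155)],190,165,4.4),.075))
print("handle top",back(t,crop([(55,262),(49,238),(68,241),(63,288),(42,285)],190,165,4.4),.132))
print("handle scene",back(s,crop([(717,56),(704,41),(721,37),(738,68),(720,74)],250,120,4.4),.132))
print("stand base top",back(t,crop([(62,208),(148,212),(140,342),(52,338)],190,165,4.4),.003))
print("fitting",back(t,crop([(270,418)],190,165,4.4),.05))
a=cv2.resize(t["image"][180:255,390:450],None,fx=6,fy=6,interpolation=cv2.INTER_CUBIC)
b=cv2.resize(s["image"][190:265,145:215],None,fx=6,fy=6,interpolation=cv2.INTER_CUBIC)
cv2.imwrite("pics/f1.png",np.hstack([a,b]))
E
```

```text
(1, 1) [ 0.54304632 -0.00633771] -7.401765379689155 rms 0.2853114573235537
[-0.27 -0.78  0.01 -0.46  0.29 -0.37 -0.25 -0.17 -0.18  0.14 -0.12  0.15
 -0.02 -0.32 -0.02 -0.42 -0.09 -0.25 -0.26 -0.3  -0.39 -0.07 -0.03  0.05]
spots [[ 0.51131297 -0.00221527  0.006     ]
 [ 0.5030681  -0.06568197  0.006     ]] clamp [[0.56430264 0.15728738 0.075     ]]
(1, 0) [ 0.54228503 -0.00661114] -6.999374774371154 rms 0.17780369549600394
(0, 1) [ 0.54382169 -0.0062241 ] -7.774981327423681 rms 0.08058166885298373
plates scene [[0.53668534 0.15126475 0.075     ]
 [0.58821761 0.14163647 0.075     ]
 [0.53972188 0.17059583 0.075     ]
 [0.59547713 0.15937583 0.075     ]]
plates top [[0.58996255 0.16195922 0.075     ]
 [0.53379798 0.16684394 0.075     ]
 [0.58666445 0.13952342 0.075     ]
 [0.53187559 0.14524817 0.075     ]]
handle top [[0.45522818 0.33847064 0.132     ]
 [0.47050802 0.34293495 0.132     ]
 [0.46863735 0.33084011 0.132     ]
 [0.43873882 0.33270222 0.132     ]
 [0.44060225 0.34601158 0.132     ]]
handle scene [[0.45596916 0.33648819 0.132     ]
 [0.44171175 0.33458369 0.132     ]
 [0.44164816 0.34586141 0.132     ]
 [0.46918031 0.34402786 0.132     ]
 [0.47056339 0.33159612 0.132     ]]
stand base top [[0.50172248 0.36862008 0.003     ]
 [0.49914401 0.30812131 0.003     ]
 [0.4077563  0.31030247 0.003     ]
 [0.41041188 0.37157416 0.003     ]]
fitting [[0.35608526 0.21128516 0.05      ]]
```

View pics/f1.png

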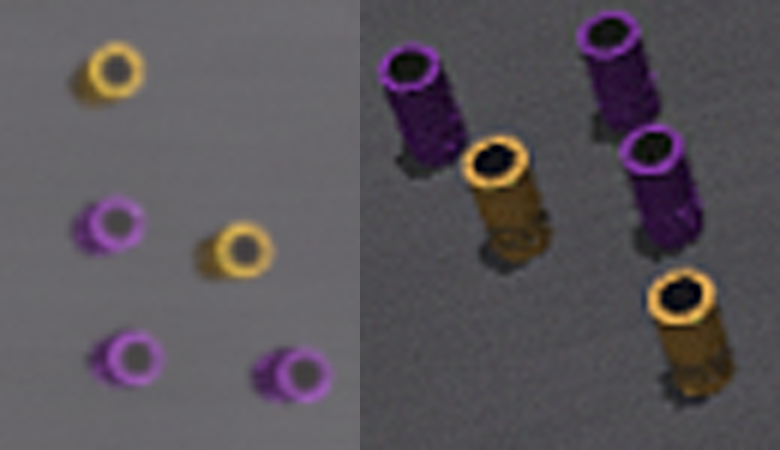

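The left panel shows brass rings at (117,71) and (245,251). In the right panel they are at (681,297) and (495,162).

Run:
```python
from h import *
d=pickle.load(open("cam0.pkl","rb"));t,s=d["top"],d["scene"]
T=[(117,71),(245,251),(118,224),(136,358),(304,377)]
S=[(681-360,297),(495-360,162),(652-360,148),(609-360,36),(411-360,68)]
a=back(t,crop(T,390,180,6),.054);b=back(s,crop(S,145,190,6),.054)
print(a.round(4),b.round(4)); m=(a+b)/2; print(m.round(4))
for i in(0,1):
  for j in range(5):
    if i!=j: v=m[j]-m[i]; print("AB"[i],j,np.hypot(*v[:2]).round(3),np.degrees(np.arctan2(v[1],v[0])).round(0))
```

```text
[[ 0.5626 -0.2633  0.054 ]
 [ 0.4718 -0.3251  0.054 ]
 [ 0.4849 -0.2618  0.054 ]
 [ 0.4181 -0.269   0.054 ]
 [ 0.4092 -0.3523  0.054 ]] [[ 0.5626 -0.2629  0.054 ]
 [ 0.4718 -0.3245  0.054 ]
 [ 0.4846 -0.2613  0.054 ]
 [ 0.4191 -0.2687  0.054 ]
 [ 0.4107 -0.3517  0.054 ]]
[[ 0.5626 -0.2631  0.054 ]
 [ 0.4718 -0.3248  0.054 ]
 [ 0.4848 -0.2615  0.054 ]
 [ 0.4186 -0.2688  0.054 ]
 [ 0.41   -0.352   0.054 ]]
A 1 0.11 -146.0
A 2 0.078 179.0
A 3 0.144 -178.0
A 4 0.177 -150.0
B 0 0.11 34.0
B 2 0.065 78.0
B 3 0.077 134.0
B 4 0.068 -156.0
```

```bash
cat >> h.py <<'E'
def frac(*targets):
    from workcell import robot
    from scipy.spatial.transform import Rotation as Ro
    s=robot.sense();R=Ro.from_euler("xyz",s["ee_rot"],degrees=True)
    print("t",s["clock"],"pos",s["position"].round(4),"rot",s["ee_rot"].round(2),"F",s["contact_force"].round(1),"w",round(s["gripper_width"],4),s["gripper_force"])
    for q in targets: print(q,(R.inv().apply(np.array(q)-s["position"])/.3).round(4))
E
python3 -c "
from h import *
frac((.4718,-.3248,.14),(.4718,-.3248,.034))"
```

```text
t 0.1 pos [ 0.2641 -0.5934  0.2474] rot [-1.799e+02  1.000e-02  2.400e+01] F [ 0.2  0.8 -0.2] w 0.0852 0.0
(0.4718, -0.3248, 0.14) [ 0.9967 -0.5358  0.3586]
(0.4718, -0.3248, 0.034) [ 0.9967 -0.5352  0.712 ]
```

Request:
drive_tool(dp=[[0.2,-0.11,0.0],[0.38,-0.2,0.05],[0.55,-0.3,0.1],[0.72,-0.39,0.18],[0.87,-0.47,0.27],[0.96,-0.52,0.34],[0.997,-0.536,0.36],[0.997,-0.536,0.36],[0.997,-0.536,0.36]], spin=[0,0,0,0,0,0,0,0,0], claw=[0.5,0.5,0.5,0.5,0.5,0.5,0.5,0.5,0.5], force=30)

```text
clock: 1.23
position: [0.4714, -0.3277, 0.1412]
ee_rot: [179.9, 0.0, 23.8]
contact_force: [0.3, -1.0, 0.5]
gripper_width: 0.0427
gripper_force: 0.0
```

```bash
python3 -c "
from h import *
frac((.4718,-.3248,.034))
from workcell import robot
t=robot.camera('top')['image'];s=robot.camera('scene')['image']
cv2.imwrite('pics/g1.png',np.hstack([cv2.resize(t[170:260,380:460],None,fx=5,fy=5,interpolation=2),cv2.resize(s[175:265,145:225],None,fx=5,fy=5,interpolation=2)])[:,:800])"
```

```text
t 1.225 pos [ 0.4714 -0.3277  0.1412] rot [1.7989e+02 1.0000e-02 2.3830e+01] F [ 0.3 -1.   0.5] w 0.0427 0.0
(0.4718, -0.3248, 0.034) [ 0.0052 -0.009   0.3574]
```

View pics/g1.png

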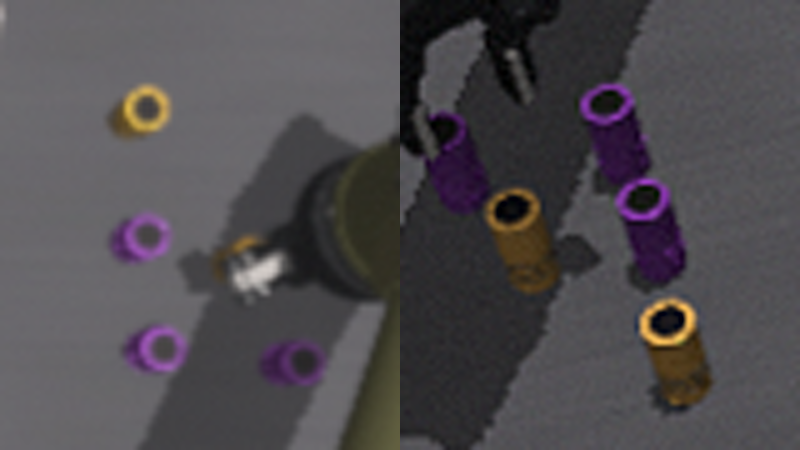

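The gripper hovers over the brass ferrule B, at about (245,250) in the left panel, and the neighbours are undisturbed. Next I descend and grip.

Request:
drive_tool(dp=[[0.005,-0.008,0.0],[0.005,-0.008,0.12],[0.005,-0.008,0.24],[0.005,-0.008,0.32],[0.005,-0.008,0.357],[0.005,-0.008,0.357],[0.005,-0.008,0.357],[0.005,-0.008,0.357],[0.005,-0.008,0.357],[0.005,-0.008,0.357]], spin=[0,0,0,0,0,0,0,0,0,0], claw=[0.5,0.5,0.5,0.5,0.5,0.5,0.1,0.1,0.1,0.1], force=30)

```text
clock: 2.58
position: [0.4735, -0.3232, 0.0345]
ee_rot: [179.9, -0.1, 24.0]
contact_force: [-0.4, -0.7, 6.2]
gripper_width: 0.0253
gripper_force: 30.0
```

```bash
python3 -c "
from h import *
frac((.4718,-.3248,.034),(.4718,-.3248,.15),(.5031,-.0657,.15),(.5031,-.0657,.041))"
```

```text
t 2.575 pos [ 0.4735 -0.3232  0.0345] rot [ 1.7987e+02 -6.0000e-02  2.4000e+01] F [-0.4 -0.7  6.2] w 0.0253 29.994130432605743
(0.4718, -0.3248, 0.034) [-0.0073  0.0027  0.0018]
(0.4718, -0.3248, 0.15) [-0.0068  0.0035 -0.3849]
(0.5031, -0.0657, 0.15) [ 0.4397 -0.7431 -0.386 ]
(0.5031, -0.0657, 0.041) [ 0.4393 -0.7439 -0.0227]
```

Request:
drive_tool(dp=[[0.0,0.0,-0.12],[0.0,0.0,-0.28],[0.03,-0.05,-0.38],[0.11,-0.19,-0.386],[0.2,-0.34,-0.386],[0.29,-0.49,-0.386],[0.37,-0.63,-0.386],[0.42,-0.71,-0.386],[0.44,-0.743,-0.386],[0.44,-0.743,-0.28],[0.44,-0.743,-0.16],[0.44,-0.743,-0.09]], spin=[0,0,0,0,0,0,0,0,0,0,0,0], claw=[0.1,0.1,0.1,0.1,0.1,0.1,0.1,0.1,0.1,0.1,0.1,0.1])

```text
clock: 4.08
position: [0.501, -0.0666, 0.058]
ee_rot: [-179.9, 0.2, 23.9]
contact_force: [-0.4, -0.5, -1.8]
gripper_width: 0.025
gripper_force: 29.9
```

Request:
drive_tool(dp=[[0,0,0],[0,0,0]], spin=[0,0], claw=[0.1,0.1])

```text
clock: 4.32
position: [0.5031, -0.066, 0.0609]
ee_rot: [180.0, -0.0, 23.9]
contact_force: [0.3, -0.0, -0.6]
gripper_width: 0.0256
gripper_force: 29.9
```

```bash
python3 -c "
from h import *
frac((.5031,-.0657,.041));frac();
from workcell import robot
import pickle
c=robot.camera('scene');s=c['image'];t=robot.camera('top');pickle.dump((c,t),open('c2.pkl','wb'))
cv2.imwrite('pics/p1.png',np.hstack([cv2.resize(s[165:245,240:340],None,fx=4,fy=4,interpolation=2),cv2.resize(t['image'][165:245,290:390],None,fx=4,fy=4,interpolation=2)]))"
```

```text
t 4.325 pos [ 0.5031 -0.066   0.0609] rot [ 1.7995e+02 -4.0000e-02  2.3940e+01] F [ 0.3 -0.  -0.6] w 0.0256 29.858682453632355
(0.5031, -0.0657, 0.041) [ 0.0004 -0.0009  0.0665]
t 4.325 pos [ 0.5031 -0.066   0.0609] rot [ 1.7995e+02 -4.0000e-02  2.3940e+01] F [ 0.3 -0.  -0.6] w 0.0256 29.858682453632355
```

View pics/p1.png

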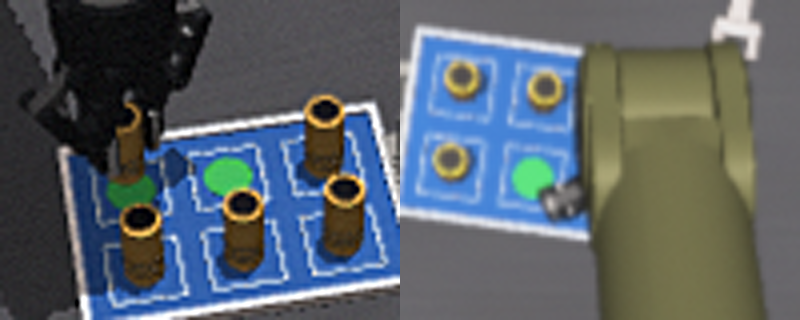

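The held ferrule is above the right-hand green spot, with its lower end at about (130,182) and the spot at (131,190) in the left panel. I'll check the offset numerically.

```bash
python3 -c "
from h import *
c,t=pickle.load(open('c2.pkl','rb'))
h=cv2.cvtColor(c['image'],cv2.COLOR_BGR2HSV);m=cv2.inRange(h,(8,80,50),(28,255,255))
for v in range(196,214): print(v,np.where(m[v,255:285])[0]+255)
a=np.arange(0,6.3,.1)
for dx in(-.002,0,.002):
  P=np.c_[.5031+dx*.914+.013*np.cos(a),-.0657+dx*.407+.013*np.sin(a),a*0+.027]
  q=proj(c,np.r_[P,P+[0,0,.03]]);hull=cv2.convexHull(q.astype(np.float32))
  M=np.zeros((400*8,640*8),np.uint8);cv2.fillConvexPoly(M,((hull+.5)*8).astype(int),1)
  for v in(200,204,208): 
    w=np.where(M[v*8+4])[0]; print(dx,v,(w.min()/8-.5,w.max()/8-.5) if len(w) else 0, q[:,1].max())
"
```

```text
196 [272 273 274]
197 [269 270 271 272 273 274]
198 [269 270 271 272 273 274]
199 [269 270 271 272 273 274]
200 [270 271 272 273 274 275]
201 [270 271 272 273 274 275]
202 [270 271 272 273 274 275]
203 [270 271 272 273 274]
204 [270 271 272 273 274]
205 [270 271 272 273 274]
206 [272 273 274 275]
207 [271 272 273 275]
208 [271 272 273 274 275]
209 [268 269 270 271 272 273 274]
210 [269 270 271 272 273]
211 []
212 []
213 []
-0.002 200 (np.float64(265.375), np.float64(275.75)) 210.9821707595549
-0.002 204 (np.float64(265.875), np.float64(276.0)) 210.9821707595549
-0.002 208 (np.float64(266.375), np.float64(276.125)) 210.9821707595549
0 200 (np.float64(265.875), np.float64(276.125)) 211.44242043072248
0 204 (np.float64(266.25), np.float64(276.5)) 211.44242043072248
0 208 (np.float64(266.75), np.float64(276.75)) 211.44242043072248
0.002 200 (np.float64(266.5), np.float64(276.625)) 211.90333096099315
0.002 204 (np.float64(266.75), np.float64(277.0)) 211.90333096099315
0.002 208 (np.float64(267.25), np.float64(277.25)) 211.90333096099315
```

Request:
drive_tool(dp=[[0.007,-0.001,0.02],[0.007,-0.001,0.045],[0.007,-0.001,0.066],[0.007,-0.001,0.067],[0.007,-0.001,0.067],[0.007,-0.001,0.067],[0.007,-0.001,0.067],[0.007,-0.001,0.067],[0.007,-0.001,0.0],[0.007,-0.001,-0.14],[0.007,-0.001,-0.27],[0.007,-0.001,-0.3]], spin=[0,0,0,0,0,0,0,0,0,0,0,0], claw=[0.1,0.1,0.1,0.1,0.1,0.5,0.5,0.5,0.5,0.5,0.5,0.5])

```text
clock: 5.92
position: [0.5061, -0.0642, 0.1529]
ee_rot: [179.8, -0.2, 24.0]
contact_force: [-0.5, -0.5, -0.2]
gripper_width: 0.0425
gripper_force: 0.0
```

```bash
python3 -c "
from h import *
frac((.5626,-.2631,.15),(.5626,-.2631,.034))"
```

```text
t 5.925 pos [ 0.5061 -0.0642  0.1529] rot [179.81  -0.23  24.  ] F [-0.5 -0.5 -0.2] w 0.0425 0.0
(0.5626, -0.2631, 0.15) [-0.0975  0.6823  0.0116]
(0.5626, -0.2631, 0.034) [-0.099   0.681   0.3983]
```

Request:
drive_tool(dp=[[-0.02,0.12,0.01],[-0.04,0.27,0.01],[-0.06,0.42,0.01],[-0.08,0.56,0.01],[-0.095,0.66,0.01],[-0.098,0.682,0.02],[-0.098,0.682,0.08],[-0.098,0.682,0.12],[-0.098,0.682,0.12],[-0.098,0.682,0.12]], spin=[0,0,0,0,0,0,0,0,0,0], claw=[0.5,0.5,0.5,0.5,0.5,0.5,0.5,0.5,0.5,0.5])

```text
clock: 7.18
position: [0.5609, -0.2622, 0.1144]
ee_rot: [180.0, -0.0, 24.1]
contact_force: [0.5, -0.6, 0.7]
gripper_width: 0.0427
gripper_force: 0.0
```

```bash
python3 -c "
from h import *
frac((.5626,-.2631,.034))
from workcell import robot
t=robot.camera('top');s=robot.camera('scene');pickle.dump((s,t),open('c3.pkl','wb'))
m=cv2.inRange(cv2.cvtColor(s['image'],cv2.COLOR_BGR2HSV),(10,90,70),(26,255,255))
k,l,st,ce=cv2.connectedComponentsWithStats(m)
print([(st[i].tolist(),ce[i].round(1).tolist()) for i in range(1,k) if st[i][4]>12 and 150<ce[i][0]<350 and 180<ce[i][1]<250])
cv2.imwrite('pics/p2.png',np.hstack([cv2.resize(s['image'][165:245,240:340],None,fx=4,fy=4,interpolation=2),cv2.resize(t['image'][165:245,290:390],None,fx=4,fy=4,interpolation=2)]))"
```

```text
t 7.175 pos [ 0.5609 -0.2622  0.1144] rot [ 1.7999e+02 -1.0000e-02  2.4060e+01] F [ 0.5 -0.6  0.7] w 0.0427 0.0
(0.5626, -0.2631, 0.034) [0.004  0.005  0.2681]
[([316, 189, 10, 15, 95], [320.6, 196.8]), ([266, 195, 11, 17, 99], [271.4, 203.5]), ([317, 206, 14, 18, 104], [324.9, 215.3]), ([296, 212, 10, 15, 95], [300.7, 220.2]), ([270, 215, 11, 17, 100], [274.7, 223.6]), ([321, 226, 8, 3, 13], [324.6, 227.2]), ([272, 232, 8, 4, 16], [275.4, 233.9]), ([193, 235, 11, 16, 101], [198.6, 242.9])]
```

View pics/p2.png

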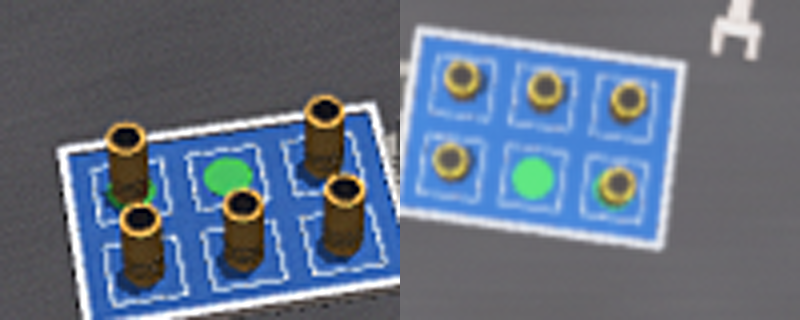

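Ferrule B stands upright on the right-hand spot, with its ring at (127,137) in the left panel and (617,186) in the right. It looks slightly off centre, so I'll work out the offset.

```bash
python3 -c "
from h import *
s,t=pickle.load(open('c3.pkl','rb'))
S=[(127,137),(324,109),(140,218),(344,189),(243,203)];T=[(217,186),(51,160),(228,100),(62,79),(145,90)]
a=back(s,crop(S,240,165,4),.06);b=back(t,crop(T,290,165,4),.06)
print(a.round(4),b.round(4))
for q in(a,b): print('expected',q[1]+q[2]-q[3],'off',q[0]-(q[1]+q[2]-q[3]))
print('spot1 exp',[(q[1]+(q[4]-q[3])).round(4) for q in(a,b)])
for c,g in((s,(228,176)),(t,(132,178))): print('green1',back(c,crop([g],*((240,165) if c is s else (290,165)),4),.006))
"
```

```text
[[ 0.5017 -0.0644  0.06  ]
 [ 0.5182  0.0614  0.06  ]
 [ 0.5659 -0.0735  0.06  ]
 [ 0.5832  0.0527  0.06  ]
 [ 0.5743 -0.0101  0.06  ]] [[ 0.5008 -0.0644  0.06  ]
 [ 0.5197  0.0604  0.06  ]
 [ 0.5661 -0.0729  0.06  ]
 [ 0.5814  0.0527  0.06  ]
 [ 0.5733 -0.0101  0.06  ]]
expected [ 0.50095208 -0.06471885  0.06      ] off [7.79404380e-04 3.17899149e-04 1.11022302e-16]
expected [ 0.50438956 -0.06523555  0.06      ] off [-0.00363853  0.00086656  0.        ]
spot1 exp [array([ 0.5094, -0.0013,  0.06  ]), array([ 0.5117, -0.0024,  0.06  ])]
green1 [[ 0.51066946 -0.00166747  0.006     ]]
green1 [[ 0.51187105 -0.00151659  0.006     ]]
```

Request:
drive_tool(dp=[[0.004,0.004,0.1],[0.004,0.004,0.2],[0.004,0.004,0.268],[0.004,0.004,0.268],[0.004,0.004,0.268],[0.004,0.004,0.268],[0.004,0.004,0.268],[0.004,0.004,0.268],[0.004,0.004,0.268]], spin=[0,0,0,0,0,0,0,0,0], claw=[0.5,0.5,0.5,0.5,0.5,0.1,0.1,0.1,0.1])

```text
clock: 8.4
position: [0.5633, -0.2639, 0.0354]
ee_rot: [179.9, -0.1, 24.0]
contact_force: [-0.6, 1.3, 6.2]
gripper_width: 0.0252
gripper_force: 29.9
```

```bash
python3 -c "
from h import *
frac((.5626,-.2631,.034),(.5626,-.2631,.15),(.5115,-.0022,.15),(.5115,-.0022,.041))"
```

```text
t 8.4 pos [ 0.5633 -0.2639  0.0354] rot [ 1.7988e+02 -9.0000e-02  2.4000e+01] F [-0.6  1.3  6.2] w 0.0252 29.945569932460785
(0.5626, -0.2631, 0.034) [-0.0011 -0.0035  0.0046]
(0.5626, -0.2631, 0.15) [-0.0004 -0.0027 -0.3821]
(0.5115, -0.0022, 0.15) [ 0.1976 -0.8664 -0.3835]
(0.5115, -0.0022, 0.041) [ 0.1971 -0.8672 -0.0202]
```

Request:
drive_tool(dp=[[0.0,0.0,-0.12],[0.0,0.0,-0.28],[0.02,-0.06,-0.38],[0.05,-0.21,-0.384],[0.08,-0.37,-0.384],[0.12,-0.53,-0.384],[0.16,-0.69,-0.384],[0.187,-0.82,-0.384],[0.198,-0.866,-0.384],[0.198,-0.866,-0.33],[0.198,-0.866,-0.2],[0.198,-0.866,-0.1]], spin=[0,0,0,0,0,0,0,0,0,0,0,0], claw=[0.1,0.1,0.1,0.1,0.1,0.1,0.1,0.1,0.1,0.1,0.1,0.1])

```text
clock: 9.9
position: [0.5101, -0.0048, 0.0612]
ee_rot: [180.0, 0.1, 23.8]
contact_force: [0.1, -0.6, 0.0]
gripper_width: 0.0251
gripper_force: 29.8
```

Request:
drive_tool(dp=[[0,0,0],[0,0,0]], spin=[0,0], claw=[0.1,0.1])

```text
clock: 10.15
position: [0.5115, -0.0032, 0.0641]
ee_rot: [180.0, -0.0, 23.9]
contact_force: [-0.1, -0.1, 0.4]
gripper_width: 0.0254
gripper_force: 29.8
```

```bash
python3 -c "
from h import *
frac((.5115,-.0022,.0415))"
```

```text
t 10.15 pos [ 0.5115 -0.0032  0.0641] rot [ 1.7998e+02 -3.0000e-02  2.3900e+01] F [-0.1 -0.1  0.4] w 0.0254 29.76758748292923
(0.5115, -0.0022, 0.0415) [ 0.0014 -0.0031  0.0754]
```

Request:
drive_tool(dp=[[0.004,-0.002,0.02],[0.004,-0.002,0.045],[0.004,-0.002,0.068],[0.004,-0.002,0.075],[0.004,-0.002,0.075],[0.004,-0.002,0.075],[0.004,-0.002,0.075],[0.004,-0.002,0.075],[0.004,-0.002,0.0],[0.004,-0.002,-0.12],[0.004,-0.002,-0.27],[0.004,-0.002,-0.3]], spin=[0,0,0,0,0,0,0,0,0,0,0,0], claw=[0.1,0.1,0.1,0.1,0.1,0.5,0.5,0.5,0.5,0.5,0.5,0.5])

```text
clock: 11.65
position: [0.5138, -0.0009, 0.1571]
ee_rot: [179.8, -0.3, 24.0]
contact_force: [0.8, 0.1, -0.0]
gripper_width: 0.0429
gripper_force: 0.0
```

```bash
python3 -c "
from h import *
frac((.4556,.3375,.21),(.4556,.3375,.106))"
```

```text
t 11.65 pos [ 0.5138 -0.0009  0.1571] rot [179.82  -0.3   24.  ] F [ 0.8  0.1 -0. ] w 0.0429 0.0
(0.4556, 0.3375, 0.21) [ 0.2824 -1.1088 -0.1786]
(0.4556, 0.3375, 0.106) [ 0.2806 -1.1099  0.1681]
```

Request:
drive_tool(dp=[[0.02,-0.05,-0.12],[0.05,-0.18,-0.18],[0.08,-0.34,-0.18],[0.12,-0.5,-0.18],[0.17,-0.66,-0.18],[0.21,-0.82,-0.18],[0.24,-0.94,-0.18],[0.25,-0.98,-0.18],[0.25,-0.98,-0.18],[0.25,-0.98,-0.18]], spin=[0.0,0.03,0.06,0.09,0.12,0.144,0.144,0.144,0.144,0.144], claw=[0.5,0.5,0.5,0.5,0.5,0.5,0.5,0.5,0.5,0.5])

```text
clock: 12.9
position: [0.4614, 0.296, 0.2073]
ee_rot: [179.9, 0.0, -2.1]
contact_force: [-0.3, -0.7, -1.1]
gripper_width: 0.0427
gripper_force: 0.0
```

```bash
python3 -c "
from h import *
frac((.4556,.3375,.16),(.4556,.3375,.106))
from workcell import robot
t=robot.camera('top');s=robot.camera('scene');pickle.dump((s,t),open('c4.pkl','wb'))
cv2.imwrite('pics/p3.png',np.vstack([np.hstack([cv2.resize(s['image'][170:240,240:340],None,fx=4,fy=4,interpolation=2),cv2.resize(t['image'][170:240,290:390],None,fx=4,fy=4,interpolation=2)]),cv2.resize(s['image'][110:180,320:480],None,fx=5,fy=4,interpolation=2)]))"
```

```text
t 12.9 pos [0.4614 0.296  0.2073] rot [ 1.7991e+02  2.0000e-02 -2.0800e+00] F [-0.3 -0.7 -1.1] w 0.0427 0.0
(0.4556, 0.3375, 0.16) [-0.0244 -0.1379  0.1574]
(0.4556, 0.3375, 0.106) [-0.0243 -0.1381  0.3374]
```

View pics/p3.png

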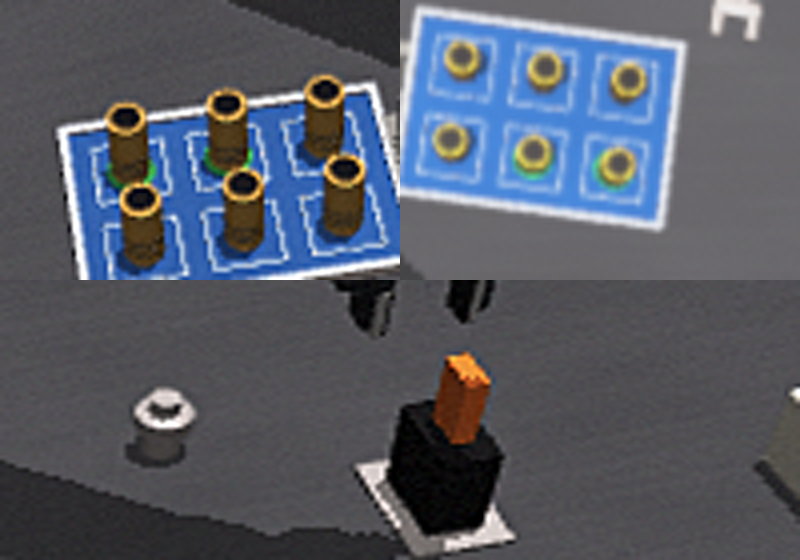

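Both new ferrules stand in line with their rows, with rings at (535,153) and (617,166) in the top panel. The handle is at about (465,400) in the bottom panel, below the open fingers.

Request:
drive_tool(dp=[[-0.015,-0.08,0.0],[-0.024,-0.13,0.05],[-0.024,-0.137,0.1],[-0.024,-0.137,0.1],[-0.024,-0.137,0.1]], spin=[0,0,0,0,0], claw=[0.5,0.5,0.5,0.5,0.5])

```text
clock: 13.62
position: [0.4555, 0.3384, 0.1779]
ee_rot: [180.0, -0.0, -2.0]
contact_force: [-0.5, 0.3, -0.2]
gripper_width: 0.0428
gripper_force: 0.0
```

```bash
python3 -c "
from h import *
frac((.4556,.3375,.106))
s,t=pickle.load(open('c4.pkl','rb'))
def cyl(c,p):
  a=np.arange(0,6.3,.1);P=np.c_[p[0]+.013*np.cos(a),p[1]+.013*np.sin(a),a*0+.06];return proj(c,P)
# ring fit: bright-brass weight inside annulus
for nm,c,lo in(('s',s,0),('t',t,0)):
  im=c['image'].astype(float);h=cv2.cvtColor(c['image'],cv2.COLOR_BGR2HSV)
  sat=np.clip(im[...,2]-im[...,0],0,None); out=[]
  for g in((.5182,.061),(.583,.0527),(.574,-.0101),(.566,-.073),(.511,-.002),(.502,-.0645)):
    best=None
    for dx in np.arange(-.006,.0061,.0005):
      for dy in np.arange(-.006,.0061,.0005):
        a=np.arange(0,6.3,.2);v=0
        P=np.c_[g[0]+dx+.0112*np.cos(a),g[1]+dy+.0112*np.sin(a),a*0+.06]
        q=np.r_[proj(c,P)].astype(np.float32)
        v=cv2.remap(sat.astype(np.float32),q[:,0][None],q[:,1][None],cv2.INTER_LINEAR).mean()
        if best is None or v>best[0]: best=(v,g[0]+dx,g[1]+dy)
    out.append(best)
  o=np.array(out)[:,1:];print(nm,o.round(4).tolist(),'off1',(o[4]-(o[0]+o[2]-o[1])).round(4),'off2',(o[5]-(o[0]+o[3]-o[1])).round(4))
"
```

```text
t 13.625 pos [0.4555 0.3384 0.1779] rot [ 1.7997e+02 -2.0000e-02 -2.0100e+00] F [-0.5  0.3 -0.2] w 0.0428 0.0
(0.4556, 0.3375, 0.106) [0.0004 0.0027 0.2397]
s [[0.5197, 0.061], [0.584, 0.0522], [0.575, -0.0101], [0.567, -0.074], [0.5115, -0.002], [0.5025, -0.066]] off1 [ 0.0008 -0.0007] off2 [-0.0002 -0.0008]
t [[0.5197, 0.061], [0.582, 0.0527], [0.5745, -0.0096], [0.566, -0.073], [0.511, -0.001], [0.502, -0.065]] off1 [-0.0012  0.0003] off2 [-0.0017 -0.0003]
```

Both ferrules are within about 1 mm of centre. Now I grip the feeler.

Request:
drive_tool(dp=[[0.0,0.002,0.1],[0.0,0.002,0.19],[0.0,0.002,0.24],[0.0,0.002,0.24],[0.0,0.002,0.24],[0.0,0.002,0.24],[0.0,0.002,0.24],[0.0,0.002,0.24],[0.0,0.002,0.24]], spin=[0,0,0,0,0,0,0,0,0], claw=[0.5,0.5,0.5,0.5,0.0,0.0,0.0,0.0,0.0], force=60)

```text
clock: 14.75
position: [0.4556, 0.3395, 0.1071]
ee_rot: [-179.9, -0.1, -1.9]
contact_force: [0.3, 0.7, 5.3]
gripper_width: 0.0133
gripper_force: 59.0
```

```bash
python3 -c "
from h import *
frac((.4556,.3375,.106),(.4556,.3375,.206))"
```

```text
t 14.75 pos [0.4556 0.3395 0.1071] rot [-1.7993e+02 -1.2000e-01 -1.9200e+00] F [0.3 0.7 5.3] w 0.0133 58.997962474823
(0.4556, 0.3375, 0.106) [0.0002 0.0066 0.0037]
(0.4556, 0.3375, 0.206) [ 0.0009  0.0062 -0.3296]
```

Request:
drive_tool(dp=[[0,0,-0.05],[0,0,-0.12],[0,0,-0.2],[0,0,-0.28],[0,0,-0.35],[0,0,-0.38],[0,0,-0.38],[0,0,-0.38]], spin=[0,0,0,0,0,0,0,0], claw=[0,0,0,0,0,0,0,0])

```text
clock: 15.75
position: [0.4544, 0.3384, 0.219]
ee_rot: [179.9, 0.1, -1.9]
contact_force: [0.4, 0.7, -1.5]
gripper_width: 0.0131
gripper_force: 58.6
```

```bash
python3 -c "
from h import *
frac((.5640,.1570,.22),(.564,.157,.19))"
```

```text
t 15.75 pos [0.4544 0.3384 0.219 ] rot [ 1.7994e+02  7.0000e-02 -1.9200e+00] F [ 0.4  0.7 -1.5] w 0.0131 58.55121552944183
(0.564, 0.157, 0.22) [ 0.3853  0.5919 -0.0034]
(0.564, 0.157, 0.19) [0.3854 0.5918 0.0966]
```

Request:
drive_tool(dp=[[0.04,0.06,0.0],[0.11,0.17,0.0],[0.19,0.29,0.0],[0.27,0.41,0.0],[0.34,0.52,0.0],[0.375,0.58,0.0],[0.385,0.592,0.03],[0.385,0.592,0.06],[0.385,0.592,0.07],[0.385,0.592,0.07],[0.385,0.592,0.07]], spin=[0,0.01,0.02,0.03,0.03,0.03,0.03,0.03,0.03,0.03,0.03], claw=[0,0,0,0,0,0,0,0,0,0,0])

```text
clock: 17.12
position: [0.5642, 0.1582, 0.1992]
ee_rot: [-180.0, -0.0, -7.3]
contact_force: [0.3, -0.2, -2.1]
gripper_width: 0.0132
gripper_force: 58.6
```

```bash
python3 -c "
from h import *
frac((.5640,.1570,.138))
from workcell import robot
t=robot.camera('top');s=robot.camera('scene');pickle.dump((s,t),open('c5.pkl','wb'))
p=np.array([.564,.157]);th=np.radians(-7.4);ex=np.array([np.cos(th),np.sin(th)]);ey=np.array([-ex[1],ex[0]])
print('pred clamp',proj(s,[np.r_[p+a*ex+b*ey,.075] for a in(-.028,.028) for b in(-.008,.008)]).round(1).tolist())
print('pred tip',proj(s,[np.r_[p+a*ex,z] for z in (.098,.168) for a in(-.011,.011)]).round(1).tolist())
cv2.imwrite('pics/q1.png',cv2.resize(s['image'][130:230,315:435],None,fx=6,fy=6,interpolation=2))"
```

```text
t 17.125 pos [0.5642 0.1582 0.1992] rot [-1.7999e+02 -3.0000e-02 -7.2600e+00] F [ 0.3 -0.2 -2.1] w 0.0132 58.55388343334198
(0.564, 0.157, 0.138) [-0.0003  0.0039  0.2038]
pred clamp [[356.7, 184.5], [362.8, 183.7], [362.1, 201.4], [368.3, 200.4]]
pred tip [[362.1, 183.2], [364.3, 189.8], [364.4, 164.0], [366.7, 170.7]]
```

View pics/q1.png

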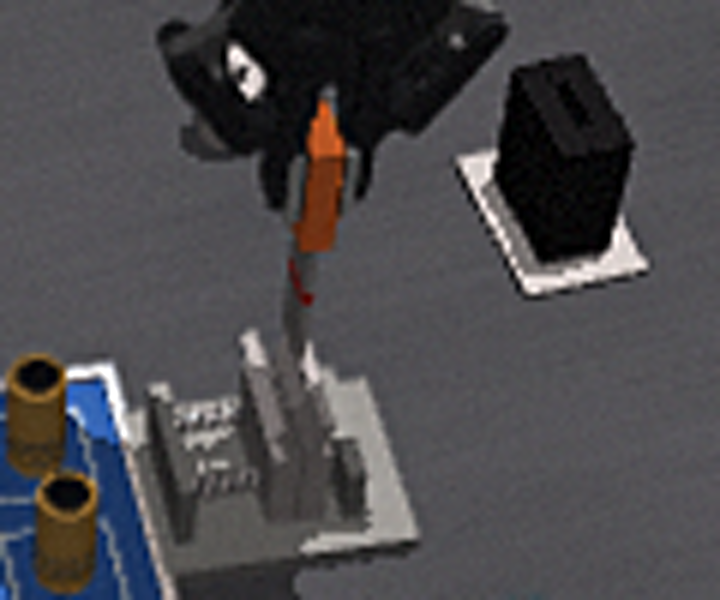

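The blade hangs vertically with its tip at about (295,365) in the crop, between the plate tops at (258,360) and (310,360). The empty stand is clear of it. I'll descend slowly.

Request:
drive_tool(dp=[[0,0.002,0.03],[0,0.002,0.06],[0,0.002,0.085],[0,0.002,0.105],[0,0.002,0.125],[0,0.002,0.14],[0,0.002,0.15],[0,0.002,0.16],[0,0.002,0.16]], spin=[0,0,0,0,0,0,0,0,0], claw=[0,0,0,0,0,0,0,0,0], force=80)

```text
clock: 18.35
position: [0.565, 0.1572, 0.1514]
ee_rot: [-180.0, -0.1, -7.3]
contact_force: [0.8, 1.7, 3.2]
gripper_width: 0.0131
gripper_force: 80.8
```

```bash
python3 -c "
from h import *
frac((.5640,.1570,.1375))"
```

```text
t 18.35 pos [0.565  0.1572 0.1514] rot [-1.7995e+02 -1.2000e-01 -7.3200e+00] F [0.8 1.7 3.2] w 0.0131 80.83316802978516
(0.564, 0.157, 0.1375) [-0.0033  0.0013  0.0463]
```

Request:
drive_tool(dp=[[0,0,0.01],[0,0,0.02],[0,0,0.03],[0,0,0.038],[0,0,0.045],[0,0,0.045],[0,0,0.045]], spin=[0,0,0,0,0,0,0], claw=[0,0,0,0,0,0,0])

```text
clock: 19.23
position: [0.564, 0.1572, 0.1368]
ee_rot: [-180.0, 0.0, -7.3]
contact_force: [1.6, 3.0, -1.7]
gripper_width: 0.0135
gripper_force: 80.2
```

```bash
python3 -c "
from h import *
from workcell import robot
for _ in range(3):
  frac((.5640,.1570,.1375));s=robot.camera('scene')
pickle.dump(s,open('c6.pkl','wb'))
im=s['image']
h=cv2.cvtColor(im,cv2.COLOR_BGR2HSV)
red=((h[...,0]<6)|(h[...,0]>172))&(h[...,1]>120)&(h[...,2]>40)
o=(h[...,0]>=6)&(h[...,0]<18)&(h[...,1]>150)&(h[...,2]>60)
for n,m in(('red',red),('or',o)):
  m=m.copy();m[:130]=0;m[215:]=0;m[:,:345]=0;m[:,385:]=0
  y,x=np.where(m);print(n,len(y),[(v,x[y==v].min(),x[y==v].max()) for v in np.unique(y)])
p=np.array([.564,.157]);th=np.radians(-7.4);ex=np.array([np.cos(th),np.sin(th)]);ey=np.array([-ex[1],ex[0]])
print('band pred',proj(s,[np.r_[p+a*ex+b*ey,z] for z in(.072,.078) for a,b in((-.011,-.002),(.011,-.002),(.011,.002))]).round(1).tolist())
print('handle underside pred',proj(s,[np.r_[p+.015*ex+b*ey,.107] for b in(-.007,.007)]).round(1).tolist())
cv2.imwrite('pics/q2.png',cv2.resize(im[145:215,335:400],None,fx=8,fy=8,interpolation=2))"
```

```text
t 19.225 pos [0.564  0.1572 0.1368] rot [-1.7997e+02  4.0000e-02 -7.3100e+00] F [ 1.6  3.  -1.7] w 0.0135 80.18126606941223
(0.564, 0.157, 0.1375) [ 0.0002  0.0006 -0.0024]
t 19.275 pos [0.5639 0.1572 0.1368] rot [-1.7998e+02  3.0000e-02 -7.3100e+00] F [ 1.8  2.9 -1.4] w 0.0132 80.11499047279358
(0.564, 0.157, 0.1375) [ 0.0002  0.0006 -0.0023]
t 19.325 pos [0.564  0.1572 0.1368] rot [-1.7998e+02  3.0000e-02 -7.3100e+00] F [ 0.4  5.  -1.9] w 0.013 80.0553560256958
(0.564, 0.157, 0.1375) [ 0.0002  0.0005 -0.0023]
red 10 [(np.int64(168), np.int64(368), np.int64(368)), (np.int64(190), np.int64(361), np.int64(361)), (np.int64(191), np.int64(361), np.int64(361)), (np.int64(192), np.int64(361), np.int64(361)), (np.int64(193), np.int64(362), np.int64(362)), (np.int64(194), np.int64(362), np.int64(362)), (np.int64(195), np.int64(362), np.int64(363)), (np.int64(196), np.int64(363), np.int64(364))]
or 118 [(np.int64(165), np.int64(365), np.int64(366)), (np.int64(166), np.int64(365), np.int64(366)), (np.int64(167), np.int64(365), np.int64(367)), (np.int64(168), np.int64(365), np.int64(367)), (np
[... 398 characters left out ...]
364), np.int64(368)), (np.int64(178), np.int64(364), np.int64(368)), (np.int64(179), np.int64(363), np.int64(368)), (np.int64(180), np.int64(363), np.int64(368)), (np.int64(181), np.int64(363), np.int64(368)), (np.int64(182), np.int64(363), np.int64(368)), (np.int64(183), np.int64(363), np.int64(368)), (np.int64(184), np.int64(363), np.int64(367)), (np.int64(185), np.int64(362), np.int64(367)), (np.int64(186), np.int64(362), np.int64(367)), (np.int64(187), np.int64(362), np.int64(367)), (np.int64(188), np.int64(363), np.int64(364))]
band pred [[360.5, 190.0], [362.7, 196.6], [364.2, 196.3], [360.7, 188.4], [362.9, 195.1], [364.4, 194.8]]
handle underside pred [[362.2, 189.1], [367.8, 188.3]]
```

Request:
drive_tool(dp=[[0,-0.002,0.0],[0,-0.003,0.0],[0,-0.003,0.0],[0,-0.003,0.0]], spin=[0,0,0,0], claw=[0,0,0,0])

```text
clock: 19.88
position: [0.564, 0.1573, 0.1368]
ee_rot: [180.0, 0.0, -7.3]
contact_force: [1.5, 3.3, -5.4]
gripper_width: 0.0131
gripper_force: 79.8
```

```bash
python3 -c "
from h import *
from workcell import robot
F=[]
for _ in range(6): F.append(robot.sense()['contact_force']);s=robot.camera('scene')
print(np.mean(F,0),robot.sense()['torque']);frac()
def edge(im,cols,rows):
  g=im[...,2].astype(float)-im[...,0]
  out=[]
  for c in cols:
    v=g[rows[0]:rows[1],c];out.append(v.astype(int).tolist())
  return out
print(edge(s['image'],(364,366),(183,194)))
s5=pickle.load(open('c5.pkl','rb'))[0];print(edge(s5['image'],(367,369),(166,177)))
p=np.array([.564,.157]);ex=np.array([.9917,-.1288])
for z in(.107,.107+.0617): print(proj(s,np.r_[p+.015*ex,z]))
"
```

```text
[ 1.07594339  2.61386083 -5.02919423] [ 0.66573328 -0.12604939 -0.06526453]
t 20.175 pos [0.564  0.1573 0.137 ] rot [ 1.7996e+02  5.0000e-02 -7.3400e+00] F [-0.4  3.  -5.7] w 0.0132 79.72029089927673
[[92, 93, 91, 90, 98, 86, -2, 0, 3, 3, 1], [90, 90, 91, 91, 99, 67, 5, 12, 6, 8, 5]]
[[89, 90, 90, 93, 95, 82, -7, -1, 5, 3, 1], [94, 94, 93, 97, 98, 76, -14, -5, -3, -2, -2]]
[[364.99841242 188.65709996]]
[[367.16485499 171.75738799]]
```

```bash
python3 -c "
from workcell import robot
print(robot.finish_job())"
```

```text
the job is handed in; nothing more can be done
None
```

I handed the job in at about 20 s: both ferrules stand released on the green spots, measured 1–2 mm off centre at most. The gripped feeler blade is in the clamp with its red band computed to be level with the plate tops within about 0.5 mm; I judged depth and drag from arm position, camera edges and wrist force, as the plate travel could not be read.

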